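# Dock the breath testers in their matching cradles

## Task

Put the blue and the orange breath tester each back in the sloping cradle of its own colour, lying on its back with the mouthpiece end up the slope and slid fully down against the foot stop. Then press each cradle's cover down, without forcing it, until the catch snaps and holds it shut. Leave the green tester and everything else on the desk where it is.

Things in the scene. Friction and masses are not known exactly. Their poses are not given: they have to be found in the camera images.
- tester_blue: Handheld breath tester, off-white with blue bands, rigid box 120 long x 52 wide x 30 mm thick (0.2 kg) plus a grey round mouthpiece socket (18 mm dia., 20 mm long) on one end. Lies on its back on the desk. Origin: centre of the box's underside (back); x along its length towards the mouthpiece, z out of the face with the black display. Total length: x from -60 to +80 mm.
- tester_blue_tip (a point): End of the mouthpiece socket of the blue tester, 80 mm along x and 15 mm above its underside.
- bed_blue: Sloping bed of the blue cradle (fixed stand; blue foot stop, cheeks and hinged cover), rising 28 deg away from the robot. Frame: x up the slope, y across, z square out of the bed; origin on the bed surface, middle of the foot stop's inner face, 30 mm above the desk. Bed 76 wide, 164 mm long; foot stop 19 mm high. Sides are free from x = 22 to 88 mm.
- seat_blue (a point): On the blue bed, 60 mm up from the foot stop: where the tester's origin is when home (back on the bed, tail against the foot stop, mouthpiece up the slope). Bed's axes. In bed mm: cheeks x 2 to 22, 17 high, 62 apart at the bed, flaring to about 68; latch post x 89 to 111, y 40 to 64, 40 high; hinge wall from x = 156.
- home_tip_blue (a point): Where the mouthpiece tip of the tester is when home in the blue cradle (140 mm up the slope, 15 mm above the bed).
- cover_blue (a joint): Hinge angle of the blue cradle's cover (rad): 0 shut and latched, grows as it opens, 1.9 fully open. It stays where it is left by friction. Near 0.25 its nose meets a sprung catch; pushed past about 0.09 (some 8 N at the free edge) it snaps to 0 and is held.
- cover_blue_edge (a point): Middle of the outer face of the blue cover, 58 mm from the hinge and 6 mm short of its free edge. Cover: flat plate 62 mm long, 72 mm wide, 3 mm thick; x away from its free edge towards the hinge, z out of the outer face. Shut, its outer face lies 36 mm above the bed.
- cover_blue_hinge (a point): Middle of the blue cover's hinge axis (along the bed's y), at bed x = 158 mm, z = 36 mm.
- tester_orange: Handheld breath tester, off-white with orange bands, rigid box 120 long x 52 wide x 30 mm thick (0.2 kg) plus a grey round mouthpiece socket (18 mm dia., 20 mm long) on one end. Lies on its back on the desk. Origin: centre of the box's underside (back); x along its length towards the mouthpiece, z out of the face with the black display. Total length: x from -60 to +80 mm.
- tester_orange_tip (a point): End of the mouthpiece socket of the orange tester, 80 mm along x and 15 mm above its underside.
- bed_orange: Sloping bed of the orange cradle (fixed stand; orange foot stop, cheeks and hinged cover), rising 28 deg away from the robot. Frame: x up the slope, y across, z square out of the bed; origin on the bed surface, middle of the foot stop's inner face, 30 mm above the desk. Bed 76 wide, 164 mm long; foot stop 19 mm high. Sides are free from x = 22 to 88 mm.
- seat_orange (a point): On the orange bed, 60 mm up from the foot stop: where the tester's origin is when home (back on the bed, tail against the foot stop, mouthpiece up the slope). Bed's axes. In bed mm: cheeks x 2 to 22, 17 high, 62 apart at the bed, flaring to about 68; latch post x 89 to 111, y 40 to 64, 40 high; hinge wall from x = 156.
- home_tip_orange (a point): Where the mouthpiece tip of the tester is when home in the orange cradle (140 mm up the slope, 15 mm above the bed).
- cover_orange (a joint): Hinge angle of the orange cradle's cover (rad): 0 shut and latched, grows as it opens, 1.9 fully open. It stays where it is left by friction. Near 0.25 its nose meets a sprung catch; pushed past about 0.09 (some 8 N at the free edge) it snaps to 0 and is held.
- cover_orange_edge (a point): Middle of the outer face of the orange cover, 58 mm from the hinge and 6 mm short of its free edge. Cover: flat plate 62 mm long, 72 mm wide, 3 mm thick; x away from its free edge towards the hinge, z out of the outer face. Shut, its outer face lies 36 mm above the bed.
- cover_orange_hinge (a point): Middle of the orange cover's hinge axis (along the bed's y), at bed x = 158 mm, z = 36 mm.
- tester_green: A third breath tester, same shape, green bands; its cradle is elsewhere: leave it alone. Origin and axes as the other testers.
- mug: White mug, 76 mm dia., 90 mm high, handle at +y; origin centre of its base. Leave alone.
- stapler: Red and black stapler, 150 x 36 x 46 mm, along x; origin centre of its base. Leave alone.
- tape_roll: Yellow tape roll lying flat between the cradles, 68 mm dia., 22 mm high; origin centre of its base. Leave alone.
- sanitiser: White hand sanitiser bottle, 68 mm dia., 170 mm high; origin centre of its base. Leave alone.

How it is judged:
At the end, for the whole second after the job is handed in: Each of the blue and orange testers is at rest in the cradle of its own colour: origin within 7 mm of the seat point, mouthpiece tip within 10 mm of its home point, back flat on the bed within 0.09 rad; and both covers are latched shut (hinge under 0.04 rad) (distance between tester_blue and seat_blue below 0.007 m and distance between tester_blue_tip and home_tip_blue below 0.01 m and angle between the z axis of tester_blue and the z axis of bed_blue, either way round below 0.09 rad and value of joint each of cover_blue, cover_orange below 0.04 rad and linear speed of each of tester_blue, tester_orange below 0.02 m/s and distance between tester_orange and seat_orange below 0.007 m and distance between tester_orange_tip and home_tip_orange below 0.01 m and angle between the z axis of tester_orange and the z axis of bed_orange, either way round below 0.09 rad); the robot touches nothing.
It fails at once if the blue cradle or its cover is forced (the fingers press on it with over 60 N) (contact force between the fingers and bed_blue above 60 N).
It fails at once if the orange cradle or its cover is forced (the fingers press on it with over 60 N) (contact force between the fingers and bed_orange above 60 N).
It fails at once if the green tester is moved by more than 30 mm (distance of tester_green from where it was at the start of the episode above 0.03 m).
It fails at once if the mug, stapler, tape roll or sanitiser bottle is moved by more than 30 mm (distance of any of mug, stapler, tape_roll, sanitiser from where it was at the start of the episode above 0.03 m).
It also fails if it takes over 72 s, if anything falls off the work surface, if the arm or the gripper's body presses on something with over 40 N, if the wrist force passes 120 N, or if a joint passes its speed limit or range.

## Robot

A 6-joint arm with a two-finger parallel gripper is mounted at the origin on the work surface. World frame = base frame: x ahead of the robot, y to its left, z up, the work surface at z = 0. Lengths are in m, angles in rad, forces in N, time in s.
With the tool pointing down it reaches from about 0.375 to 0.975 m from the base axis. Payload 3.8 kg.
Tool frame: the origin (TCP) lies on the centre line of the jaws, within the pads' length; the fingertips stand 17 mm ahead of it and the grasp point (between the pads) lies 2 mm behind it (bot.tip_extent is the distance from the TCP to the fingertips, in m); z points along the fingers, y is the line along which they close (so a half turn about z gives the same grasp; the last joint's range is limited). The gripper opens to 85 mm and grips with 20 to 120 N. Pads are 22 mm wide; open, the fingers measure 114 mm over their backs; the gripper's body (76 mm by 85 mm) begins 54 mm behind the grasp point. The pads swing forward as they close: fully open they stand 13 mm farther back than shut.
Start: joints at [-1.292, 0.264, 1.604, -0, 1.274, -0.037], TCP at [0.21, -0.642, 0.248] pointing down, gripper open.
Joint ranges: [-2.63, 2.63], [-0.94, 2.18], [0.31, 2.57], [-1.31, 4.45], [0, 2.66], [-2.55, 2.55]. Speed limits (rad/s): [2.57, 2.57, 3.14, 3.14, 3.14, 3.14].

## Interface

Orientations are given as a rotation vector (axis times angle).
In Python, from workcell import readout, read_camera, finish_job, bot gives the robot as it stands.
- The arm moves only by the tool jog_arm, never from a script. Its argument "deltas" is one flat list of numbers, 7 for each row, row after row: the shift along the tool's x, y, z in m, then the turn, a rotation vector about the tool's x, y, z in degrees, then the gripper command: -1 is shut, 1 is fully open, values between are in proportion. A call has 1 to 8 rows; each row is the pose to reach, as a shift and turn from the pose commanded when the call began, along the tool's axes at that moment; what a row does not reach only later rows make up. A row lasts 1/10 s, in which the tool goes at most 50 mm and 8.59 degrees, less where a joint would pass 70% of its speed; a pose out of reach is approached as far as the arm can. A call with a gripper value outside its range is refused whole. The fingers move at their own pace and stop on an object; "squeeze" is the grip in N (left out, the last holds). Time passes only in rows, so rows that repeat a pose let the fingers close. It gives the time, the measured TCP pose, the force, the opening and the grip force at its end, in the units of the state.
- readout.read_state(): the state, without advancing time (a new reading comes with each control period).
- read_camera(name): name is "scene" or "top"; returns a dict with "color" (384x512x3 uint8, blue, green, red), "fx", "fy", "cx", "cy" (pixels), "origin" and "attitude" of the camera in the world. Camera axes: x right, y down, z forward; pixel columns grow to the right and rows downward; lengths in m; the calibration is good to about 2 mm. A picture is of the moment at which its call begins. There is no depth.
- finish_job(): hands the job in; it is judged then, once.
The state is a dict: "time": time; "q": joint angles; "joint_vel": joint speeds; "joint_torque": joint torques, N m; "tool_pos": TCP position; "tcp_rot": TCP orientation; "wrist_force": force on the tool from outside, world axes, zero at the start; "torque": the same for the moment, N m; "width": opening from 0.0 (shut) to 1.0 (fully open); "grip_force": force on a finger pad.
Only numpy, scipy, OpenCV 4.12 (cv2) and the standard library are available. Lean on these libraries where they do the work, as an engineer would, in place of code of your own. Each camera call takes 0.05 s, during which the arm holds its last target. There are 200 camera calls.

## Working session

There is one attempt and no reset: what is moved stays moved. The work goes in short steps, Python scripts to look and compute and a tool call to move; the robot and the scene stay as the last step left them, time stands still between calls to the robot, and variables do not carry over. Pictures are saved under pics/ and viewed, at most 10 in all, crops included, and the job is handed in when it is done.

Besides the shell and the picture viewer there is one more tool, called after "Request:" in YAML: its name, and indented under it one key for each argument. jog_arm: Moves the arm, as the interface text tells. Its arguments: {"type":"object","properties":{"deltas":{"type":"array"},"squeeze":{"type":"number"}},"required":["deltas"]}

```bash
ls; mkdir -p pics; python3 - <<'E'
from workcell import readout, read_camera, bot
import cv2, numpy as np
for n in("scene","top"):
    c=read_camera(n); cv2.imwrite(f"pics/{n}0.png",c["color"])
    print(n,c["fx"],c["cx"],c["cy"],c["origin"],np.array(c["attitude"]).round(4).tolist())
print(readout.read_state(), bot.tip_extent)
E
```

```text
pics
scene 433.3865674783772 256.66010700236046 181.6410996848839 [ 1.00935553 -0.50675558  1.01418245] [-2.3855, -0.8607, 0.2975]
top 441.35633836692807 255.893706822125 189.57399595224695 [ 0.46356832 -0.01018585  1.25183323] [-2.1574, 2.1968, -0.1112]
{'time': 0.1, 'q': array([-1.29192342e+00,  2.64694235e-01,  1.60527648e+00,  2.33791706e-05,
        1.27369618e+00, -3.69134891e-02]), 'joint_vel': array([ 0.00025231,  0.00066433, -0.00275393, -0.00138699,  0.00129612,
        0.00084632]), 'joint_torque': array([ 3.85872727e-04, -5.16707540e+01, -3.68589056e+01,  5.21863939e-06,
        6.22269479e-03, -5.82118673e-05]), 'tool_pos': array([ 0.20945039, -0.6410059 ,  0.24705434]), 'tcp_rot': array([-3.10047912e+00, -4.93642791e-01,  3.58134424e-04]), 'wrist_force': array([-1.58990971, -0.28862929, -0.02953034]), 'torque': array([-0.01199564,  0.03206739,  0.00842596]), 'grip_force': 0.0, 'width': 0.9988370544796723} 0.017
```

View pics/scene0.png

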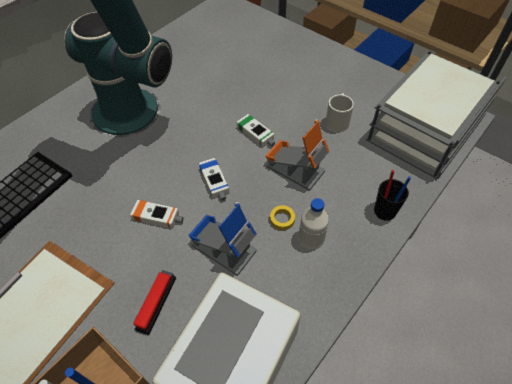

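View pics/top0.png

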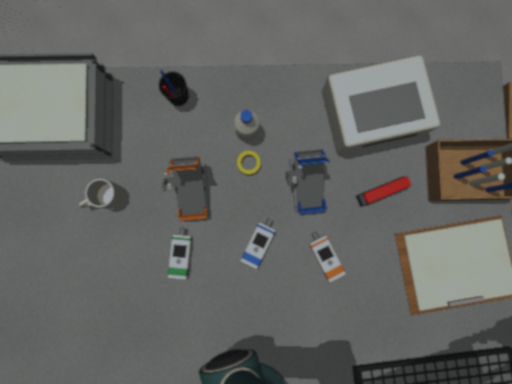

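The top view (up is +x, left is +y) shows the blue tester near (258,245), orange near (327,257) and green at (180,255). The blue cradle is near (310,182) and the orange near (187,188). Both covers are upright, and the mouthpieces point away from the robot.

```bash
cat > h.py <<'E'
from workcell import readout, read_camera, finish_job, bot
import cv2, numpy as np
from scipy.spatial.transform import Rotation as R
def ray(c,uv,z):
    uv=np.atleast_2d(uv).astype(float)
    d=np.c_[(uv[:,0]-c["cx"])/c["fx"],(uv[:,1]-c["cy"])/c["fy"],np.ones(len(uv))]
    d=d@R.from_rotvec(c["attitude"]).as_matrix().T; o=np.array(c["origin"])
    return o+d*((z-o[2])/d[:,2])[:,None]
def proj(c,P):
    p=(np.atleast_2d(P)-c["origin"])@R.from_rotvec(c["attitude"]).as_matrix()
    return np.c_[c["fx"]*p[:,0]/p[:,2]+c["cx"],c["fy"]*p[:,1]/p[:,2]+c["cy"]]
def mask(img,col):
    h=cv2.cvtColor(img,cv2.COLOR_BGR2HSV)
    lo,hi={"blue":((100,110,40),(130,255,255)),"orange":((4,120,60),(17,255,255)),"green":((55,90,40),(90,255,255))}[col]
    return cv2.inRange(h,lo,hi)
E
python3 - <<'E'
from h import *
c=read_camera("top"); im=c["color"]
for col in("blue","orange"):
    m=mask(im,col); n,l,s,ce=cv2.connectedComponentsWithStats(m)
    for i in range(1,n):
        if s[i,4]>25 and 150<ce[i][0]<400 and 130<ce[i][1]<300:
            print(col,s[i].tolist(),ce[i].round(1),ray(c,ce[i],.03)[0].round(3))
w=cv2.inRange(cv2.cvtColor(im,cv2.COLOR_BGR2HSV),(0,0,150),(180,70,255))
n,l,s,ce=cv2.connectedComponentsWithStats(w)
for i in range(1,n):
    if s[i,4]>60 and 140<ce[i][0]<400 and 220<ce[i][1]<300: print("white",s[i].tolist(),ce[i].round(1))
a=cv2.resize(im[145:225,160:225],None,fx=6,fy=6,interpolation=cv2.INTER_CUBIC)
b=cv2.resize(im[145:225,280:345],None,fx=6,fy=6,interpolation=cv2.INTER_CUBIC)
cv2.imwrite("pics/crad.png",np.hstack([a,b]))
t=cv2.resize(im[215:290,230:350],None,fx=6.5,fy=6.5,interpolation=cv2.INTER_CUBIC)
cv2.imwrite("pics/test.png",t)
E
```

```text
blue [298, 157, 31, 9, 157] [312.4 160.7] [ 0.657 -0.181  0.03 ]
blue [298, 200, 28, 14, 174] [312.5 208.5] [ 0.523 -0.177  0.03 ]
blue [243, 252, 18, 13, 114] [251.4 258.4] [ 0.389 -0.005  0.03 ]
orange [166, 165, 31, 8, 137] [182.  167.8] [0.643 0.184 0.03 ]
orange [178, 207, 29, 13, 180] [192.6 215.4] [0.51  0.155 0.03 ]
orange [325, 266, 19, 13, 114] [334.  271.8] [ 0.349 -0.231  0.03 ]
white [255, 227, 17, 11, 74] [263.9 232. ]
white [172, 240, 17, 5, 64] [179.9 242.1]
white [313, 240, 16, 12, 75] [320.5 245.2]
white [246, 242, 19, 17, 137] [254.6 250.8]
white [170, 256, 17, 12, 130] [177.9 262.6]
white [321, 256, 19, 16, 136] [330.4 264.3]
```

View pics/crad.png

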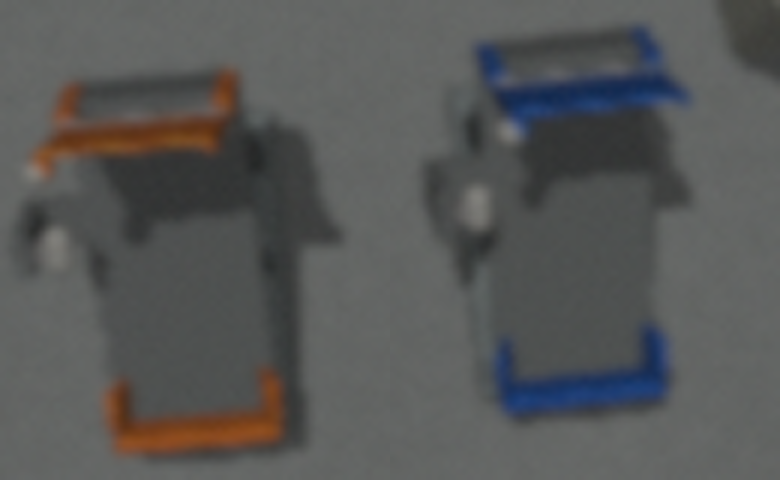

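View pics/test.png

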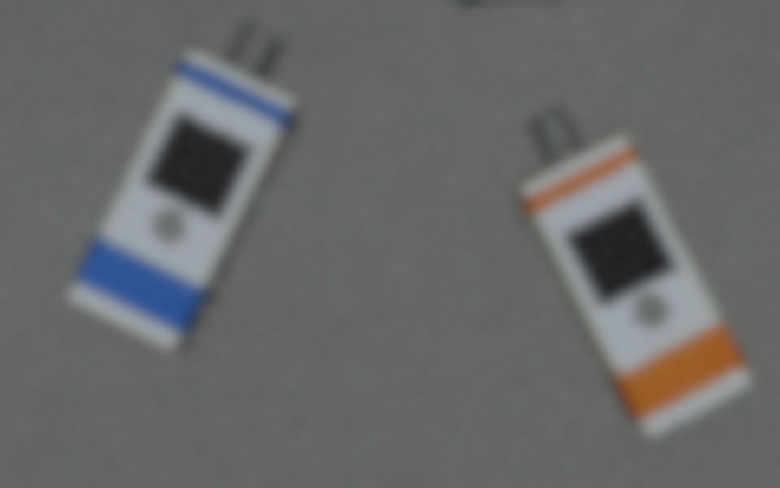

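The zooms show both foot-stop bars as U shapes tilted about 5° in the picture: blue bar centre about (312,208), orange about (193,215). The tester outlines are clear.

```bash
cat >> h.py <<'E'
def testers(c,z=.03):
    im=c["color"]; h=cv2.cvtColor(im,cv2.COLOR_BGR2HSV)
    w=cv2.inRange(h,(0,0,140),(180,70,255)); out={}
    for col in("blue","orange"):
        m=mask(im,col); m2=cv2.morphologyEx(cv2.bitwise_or(m,w),cv2.MORPH_CLOSE,np.ones((5,5)))
        cs,_=cv2.findContours(m2,cv2.RETR_EXTERNAL,cv2.CHAIN_APPROX_NONE)
        for k in cs:
            r=cv2.boundingRect(k); sub=np.zeros_like(m); cv2.drawContours(sub,[k],-1,255,-1)
            if 300<cv2.contourArea(k)<1500 and cv2.countNonZero(sub&m)>60 and cv2.countNonZero(sub&w)>100:
                P=ray(c,k[:,0],z)[:,:2]; out[col]=cv2.minAreaRect((P*1000).astype(np.float32))
    return out
E
python3 - <<'E'
from h import *
c=read_camera("top"); im=c["color"]
print(testers(c))
rd=lambda p,z:ray(c,p,z)[0]
for col,x0,y0 in(("blue",290,145),("orange",160,145)):
    S=8; crop=im[y0:y0+80,x0:x0+65]
    b=cv2.resize(crop,None,fx=S,fy=S,interpolation=cv2.INTER_CUBIC); m=mask(b,col)
    n,l,s,ce=cv2.connectedComponentsWithStats(m)
    ids=[i for i in range(1,n) if s[i,4]>2000]; foot=max(ids,key=lambda i:ce[i][1])
    f=(l==foot); xs=np.where(f.any(0))[0]; a,bb=xs[0],xs[-1]
    px=lambda u,v:((u+.5)/S-.5+x0,(v+.5)/S-.5+y0)
    cols=np.arange(a+60,bb-60)
    lo=np.polyfit(cols,[np.where(f[:,u])[0][-1] for u in cols],1); up=np.polyfit(cols,[np.where(f[:,u])[0][0] for u in cols],1)
    # bar ends at the lower edge
    ys=int(np.polyval(lo,(a+bb)/2))-12
    r=np.where(f[ys])[0]
    e=[px(r[0],ys),px(r[-1],ys)]
    E=[rd(q,.043) for q in e]
    U=[rd(px(u,np.polyval(up,u)),.03) for u in (cols[0],cols[-1])]
    L=[rd(px(u,np.polyval(lo,u)),.043) for u in (cols[0],cols[-1])]
    ang=lambda A:np.degrees(np.arctan2(A[0][1]-A[1][1],A[0][0]-A[1][0]))-90
    print(col,"bar ends",np.round(E,4)[:,:2].tolist(),np.linalg.norm(E[0]-E[1]).round(4),"upper mid",np.mean(U,0).round(4),"yaw",ang(U).round(1),"lower mid",np.mean(L,0).round(4),ang(L).round(1))
    for i in ids:
        if i!=foot:
            mm=(l==i).astype(np.uint8); print("  other",[round(v,1) for v in px(*ce[i])],s[i,4]/64, px(s[i,0],s[i,1]),px(s[i,0]+s[i,2],s[i,1]+s[i,3]))
    # pose hypothesis projections
E
```

```text
{'blue': ((424.5558776855469, -23.613800048828125), (48.97671127319336, 114.91410827636719), 62.43842315673828), 'orange': ((385.2083435058594, -214.09893798828125), (115.03889465332031, 50.42014694213867), 25.163110733032227)}
blue bar ends [[0.5171, -0.1357], [0.5158, -0.208]] 0.0724 upper mid [ 0.5266 -0.174   0.03  ] yaw 4.9 lower mid [ 0.5121 -0.1719  0.043 ] 4.9
  other [np.float64(312.4), np.float64(160.7)] 149.875 (np.float64(297.6875), np.float64(156.5625)) (np.float64(328.5625), np.float64(166.0625))
orange bar ends [[0.5035, 0.1904], [0.5022, 0.1174]] 0.073 upper mid [0.5135 0.1565 0.03  ] yaw 3.7 lower mid [0.4987 0.1548 0.043 ] 3.9
  other [np.float64(182.1), np.float64(167.7)] 133.0 (np.float64(165.5625), np.float64(164.3125)) (np.float64(197.0625), np.float64(172.9375))
```

```bash
cat >> h.py <<'E'
BED={"blue":(.5266,-.1715,4.5),"orange":(.5133,.1545,4.5)}
def bedT(col):
    x,y,a=BED[col]; M=(R.from_euler("z",a,degrees=True)*R.from_euler("y",-28,degrees=True)).as_matrix()
    return M,np.array([x,y,.03])
def bp(col,P): M,o=bedT(col); return o+np.atleast_2d(P)@M.T
E
python3 - <<'E'
from h import *
t=read_camera("top"); s=read_camera("scene")
for col,m in(("blue",(309.9,153.8)),("orange",(184.7,160.7))):
    p=ray(t,m,.137)[0]; M,o=bedT(col); d=p-o
    print(col,"post mid",p.round(3),"yaw",np.degrees(np.arctan2(d[1],d[0])).round(2),"dist",np.hypot(d[0],d[1]).round(3))
V=[]
for cam,off in((t,None),(s,None)):
  tiles=[]
  for col in("blue","orange"):
    pts=bp(col,[(0,-31,0),(0,31,0),(-8,-38,19),(-8,38,19),(22,-38,17),(22,38,17),(158,-36,36),(158,36,36),(89,40,40),(111,64,40),(88,-38,0),(88,38,0)] *np.array(.001))
    q=proj(cam,pts); c0=q.mean(0).astype(int); w,h=48,36
    if cam is t:w,h=36,36
    x,y=c0-[w,h]; S=4 if cam is s else 5
    b=cv2.resize(cam["color"][y:y+2*h,x:x+2*w],None,fx=S,fy=S,interpolation=cv2.INTER_CUBIC)
    for u in q: cv2.circle(b,tuple(((u-[x,y]+.5)*S).astype(int)),2,(0,255,255),1)
    tiles.append(cv2.resize(b,(390,int(390*b.shape[0]/b.shape[1]))))
  V.append(np.hstack(tiles))
v=np.vstack(V); v=cv2.resize(v,None,fx=min(1,598/v.shape[0]),fy=min(1,598/v.shape[0])); cv2.imwrite("pics/chk.png",v)
E
```

```text
blue post mid [ 0.658 -0.16   0.137] yaw 4.92 dist 0.132
orange post mid [0.646 0.16  0.137] yaw 2.31 dist 0.132
```

View pics/chk.png

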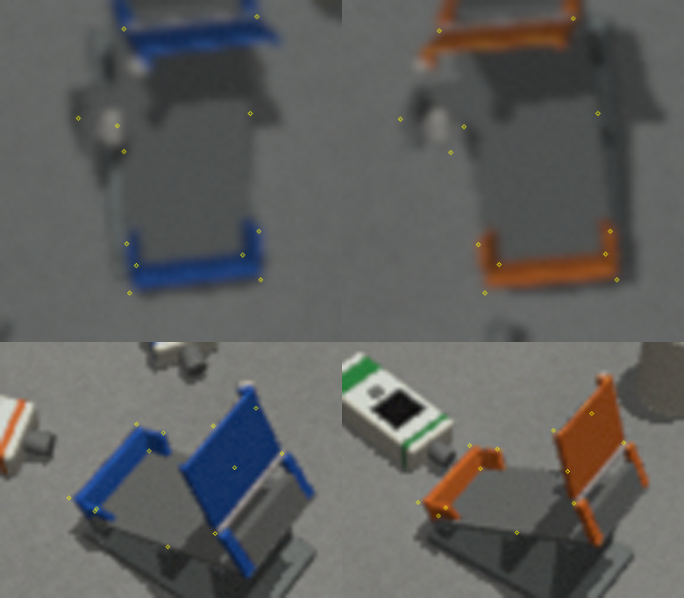

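The overlay shows the predicted hinge and bed points landing on the cover's lower corners and the foot stop in both views. The remaining error is 1–2 mm: blue should go about 1.5 mm to −y, and the orange yaw is about 3.5°. I'll update the poses and plan the first pick, orange.

```bash
cat >> h.py <<'E'
BED={"blue":(.527,-.173,4.9),"orange":(.5145,.1545,3.5)}
def onT(x,y,yaw,tx,h):  # grasp pose on a tester lying on desk
    M=R.from_euler("z",yaw,degrees=True).as_matrix()
    return np.array([x,y,0])+M@[tx,0,h], M@np.diag([1,-1,-1])
def onB(col,bx,by,h): M,o=bedT(col); return o+M@[bx,by,h], M@np.diag([1,-1,-1])
def plan(*T):
    s=readout.read_state(); Q=R.from_rotvec(s["tcp_rot"]).as_matrix()
    print("t",round(s["time"],2),"pos",s["tool_pos"].round(4),"F",s["wrist_force"].round(1),"w",round(s["width"],3),"q",np.round(s["q"],2))
    for p,M in T: print((Q.T@(p-s["tool_pos"])).round(4).tolist(), np.degrees(R.from_matrix(Q.T@M).as_rotvec()).round(1).tolist())
E
python3 - <<'E'
from h import *
plan(onT(.385,-.214,25.2,-.010,.10),onT(.385,-.214,25.2,-.010,.024))
E
```

```text
t 0.3 pos [ 0.2096 -0.6414  0.2478] F [ 0.1 -0.3  1.1] w 1.001 q [-1.29  0.26  1.6   0.    1.27 -0.04]
[0.2895, -0.3504, 0.1481] [-0.0, -0.0, -7.1]
[0.2895, -0.3504, 0.2241] [-0.0, -0.0, -7.1]
```

Request:
jog_arm:
  deltas: [0.2895,-0.3504,0.148,0,0,-7.1,1,0.2895,-0.3504,0.148,0,0,-7.1,1,0.2895,-0.3504,0.148,0,0,-7.1,1,0.2895,-0.3504,0.148,0,0,-7.1,1,0.2895,-0.3504,0.148,0,0,-7.1,1,0.2895,-0.3504,0.148,0,0,-7.1,1,0.2895,-0.3504,0.148,0,0,-7.1,1,0.2895,-0.3504,0.148,0,0,-7.1,1]

```text
time: 1.1
tool_pos: [0.3493, -0.286, 0.1242]
tcp_rot: [3.065, 0.684, 0.001]
wrist_force: [-0.9, -0.1, 0.4]
width: 1.001
grip_force: 0.0
```

```bash
python3 - <<'E'
from h import *
plan(onT(.385,-.214,25.2,-.010,.10),onT(.385,-.214,25.2,-.010,.024))
E
```

```text
t 1.1 pos [ 0.3493 -0.286   0.1242] F [-0.9 -0.1  0.4] w 1.001 q [-0.74 -0.05  2.19  0.    1.    0.39]
[0.0529, -0.05, 0.0242] [0.1, -0.0, -0.0]
[0.0529, -0.0501, 0.1002] [0.1, -0.0, -0.0]
```

Request:
jog_arm:
  deltas: [0.047,-0.057,0.024,0,0,0,1,0.047,-0.057,0.024,0,0,0,1,0.047,-0.057,0.024,0,0,0,1,0.047,-0.057,0.024,0,0,0,1]

```text
time: 1.5
tool_pos: [0.3674, -0.2159, 0.1006]
tcp_rot: [3.065, 0.688, 0.0]
wrist_force: [0.7, -0.6, -0.6]
width: 0.999
grip_force: 0.0
```

```bash
python3 - <<'E'
from h import *
plan(onT(.385,-.214,25.2,-.010,.10),onT(.385,-.214,25.2,-.010,.024))
E
```

```text
t 1.5 pos [ 0.3674 -0.2159  0.1006] F [ 0.7 -0.6 -0.6] w 0.999 q [-0.59 -0.07  2.26 -0.    0.95  0.54]
[0.0068, 0.0058, 0.0006] [0.0, 0.0, 0.1]
[0.0068, 0.0058, 0.0766] [0.0, 0.0, 0.1]
```

Request:
jog_arm:
  deltas: [0.0068,0.0058,0.03,0,0,0,1,0.0068,0.0058,0.076,0,0,0,1,0.0068,0.0058,0.076,0,0,0,1,0.0068,0.0058,0.076,0,0,0,-1,0.0068,0.0058,0.076,0,0,0,-1,0.0068,0.0058,0.076,0,0,0,-1,0.0068,0.0058,0.076,0,0,0,-1,0.0068,0.0058,0.076,0,0,0,-1]
  squeeze: 35

```text
time: 2.3
tool_pos: [0.3775, -0.2201, 0.0269]
tcp_rot: [3.062, 0.684, 0.005]
wrist_force: [-1.9, -1.3, 7.2]
width: 0.598
grip_force: 38.4
```

```bash
python3 - <<'E'
from h import *
plan(onT(.385,-.214,25.2,-.010,.14),onB("orange",.058,0,.14), onB("orange",.058,0,.03))
E
```

```text
t 2.3 pos [ 0.3775 -0.2201  0.0269] F [-1.9 -1.3  7.2] w 0.598 q [-0.58  0.08  2.29 -0.    0.77  0.55]
[-0.0004, -0.0018, -0.1131] [0.3, -0.1, -0.0]
[0.2702, -0.2854, -0.1547] [-5.1, 27.5, 21.3]
[0.318, -0.2667, -0.0574] [-5.1, 27.5, 21.3]
```

Request:
jog_arm:
  deltas: [0,0,-0.05,0,0,0,-1,0,0,-0.1,0,0,0,-1,0.27,-0.285,-0.155,-5.1,27.5,21.3,-1,0.27,-0.285,-0.155,-5.1,27.5,21.3,-1,0.27,-0.285,-0.155,-5.1,27.5,21.3,-1,0.27,-0.285,-0.155,-5.1,27.5,21.3,-1,0.27,-0.285,-0.155,-5.1,27.5,21.3,-1,0.27,-0.285,-0.155,-5.1,27.5,21.3,-1]

```text
time: 3.1
tool_pos: [0.4629, 0.0522, 0.1639]
tcp_rot: [-3.031, -0.09, -0.75]
wrist_force: [0.6, -1.1, -1.8]
width: 0.6
grip_force: 38.8
```

```bash
python3 - <<'E'
from h import *
plan(onB("orange",.058,0,.14), onB("orange",.058,0,.03))
E
```

```text
t 3.1 pos [0.4629 0.0522 0.1639] F [ 0.6 -1.1 -1.8] w 0.6 q [ 0.06 -0.37  2.44  0.01  0.59  1.56]
[0.0459, -0.0991, 0.0054] [-0.1, 0.2, -0.1]
[0.0463, -0.0988, 0.1154] [-0.1, 0.2, -0.1]
```

Request:
jog_arm:
  deltas: [0.046,-0.099,0.005,0,0,0,-1,0.046,-0.099,0.005,0,0,0,-1,0.046,-0.099,0.005,0,0,0,-1,0.046,-0.099,0.03,0,0,0,-1,0.046,-0.099,0.03,0,0,0,-1,0.046,-0.099,0.03,0,0,0,-1]

```text
time: 3.7
tool_pos: [0.512, 0.1521, 0.1579]
tcp_rot: [-3.034, -0.091, -0.744]
wrist_force: [-0.1, 0.1, -2.3]
width: 0.6
grip_force: 38.8
```

```bash
python3 - <<'E'
from h import *
plan(onB("orange",.058,0,.06), onB("orange",.058,0,.03))
for n in("top","scene"):
    c=read_camera(n); u=proj(c,bp("orange",[.05,0,.05]))[0].astype(int); k=c["color"][u[1]-50:u[1]+50,u[0]-50:u[0]+50]
    globals()[n]=cv2.resize(k,(390,390),interpolation=cv2.INTER_CUBIC)
cv2.imwrite("pics/a.png",np.hstack([top,scene]))
E
```

```text
t 3.7 pos [0.512  0.1521 0.1579] F [-0.1  0.1 -2.3] w 0.6 q [ 0.31 -0.18  2.32 -0.22  0.55  1.98]
[0.0007, -0.0022, 0.0541] [-0.1, 0.4, -0.1]
[0.0009, -0.0021, 0.0841] [-0.1, 0.4, -0.1]
```

View pics/a.png

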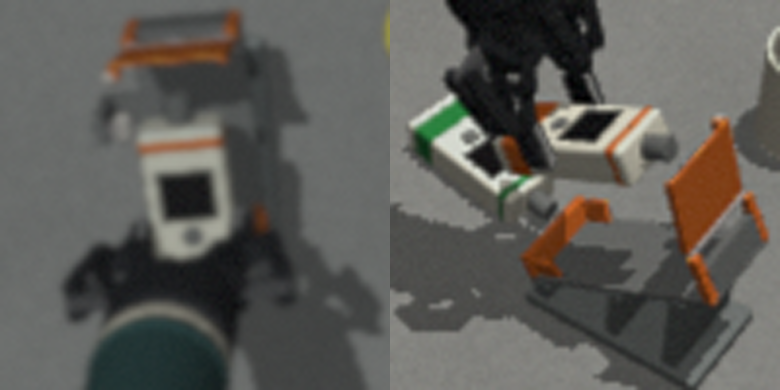

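Left panel: the held orange tester is aligned with its cradle, mouthpiece uphill. Right panel: it is above the bed, clear of the cover. Lowering.

Request:
jog_arm:
  deltas: [0.001,-0.002,0.04,0,0.3,0,-1,0.001,-0.002,0.07,0,0.3,0,-1,0.001,-0.002,0.08,0,0.3,0,-1,0.001,-0.002,0.084,0,0.3,0,-1,0.001,-0.002,0.084,0,0.3,0,-1]

```text
time: 4.3
tool_pos: [0.5535, 0.1572, 0.0858]
tcp_rot: [-3.03, -0.091, -0.757]
wrist_force: [-0.6, 0.3, -2.0]
width: 0.596
grip_force: 38.8
```

```bash
python3 - <<'E'
from h import *
plan(onB("orange",.058,0,.026), onB("orange",.050,0,.026))
E
```

```text
t 4.3 pos [0.5535 0.1572 0.0858] F [-0.6  0.3 -2. ] w 0.596 q [ 0.3   0.02  2.3  -0.31  0.36  2.07]
[-0.0027, 0.0003, 0.0049] [-0.1, -0.1, -0.1]
[-0.0107, 0.0004, 0.0049] [-0.1, -0.1, -0.1]
```

No contact yet. I'll lower gently in small rows.

Request:
jog_arm:
  deltas: [-0.002,0,0.002,0,0,0,-1,-0.002,0,0.004,0,0,0,-1,-0.002,0,0.0055,0,0,0,-1,-0.002,0,0.007,0,0,0,-1,-0.002,0,0.007,0,0,0,-1]

```text
time: 4.8
tool_pos: [0.5544, 0.1579, 0.0809]
tcp_rot: [-3.03, -0.093, -0.759]
wrist_force: [-23.5, -3.0, 25.3]
width: 0.603
grip_force: 43.5
```

```bash
python3 - <<'E'
from h import *
plan(onB("orange",.058,0,.026), onB("orange",.050,0,.026))
E
```

```text
t 4.8 pos [0.5544 0.1579 0.0809] F [-23.5  -3.   25.3] w 0.603 q [ 0.3   0.03  2.3  -0.32  0.35  2.08]
[-0.0013, 0.001, 0.0001] [-0.1, -0.1, -0.0]
[-0.0093, 0.001, 0.0001] [-0.1, -0.1, -0.0]
```

Request:
jog_arm:
  deltas: [0,0,-0.0025,0,0,0,-1,-0.004,0,-0.0025,0,0,0,-1,-0.007,0,-0.0025,0,0,0,-1,-0.009,0,-0.0025,0,0,0,-1,-0.009,0,-0.0025,0,0,0,-1]

```text
time: 5.3
tool_pos: [0.5468, 0.1575, 0.0769]
tcp_rot: [-3.028, -0.093, -0.76]
wrist_force: [2.5, -0.4, 1.1]
width: 0.602
grip_force: 39.5
```

```bash
python3 - <<'E'
from h import *
plan(onB("orange",.050,0,.026))
s=readout.read_state(); print(bedT("orange")[0].T@s["wrist_force"])
E
```

```text
t 5.3 pos [0.5468 0.1575 0.0769] F [ 2.5 -0.4  1.1] w 0.602 q [ 0.3   0.02  2.32 -0.33  0.34  2.1 ]
[-0.0006, 0.001, 0.0002] [-0.2, -0.2, -0.0]
[ 2.64719288 -0.57526471 -0.18615423]
```

Request:
jog_arm:
  deltas: [-0.002,0.001,0,0,0,0,-1,-0.003,0.001,0,0,0,0,-1,-0.004,0.001,0,0,0,0,-1,-0.004,0.001,0,0,0,0,-1]

```text
time: 5.7
tool_pos: [0.5464, 0.1573, 0.0774]
tcp_rot: [-3.024, -0.093, -0.769]
wrist_force: [10.3, -0.3, -2.2]
width: 0.601
grip_force: 38.9
```

```bash
python3 - <<'E'
from h import *
plan(onB("orange",.050,0,.026))
s=readout.read_state(); print(bedT("orange")[0].T@s["wrist_force"])
E
```

```text
t 5.7 pos [0.5464 0.1573 0.0774] F [10.3 -0.3 -2.2] w 0.601 q [ 0.3   0.02  2.32 -0.34  0.33  2.1 ]
[-0.0005, 0.0009, 0.0008] [-0.3, -0.5, -0.1]
[ 8.07459136 -0.96067128 -6.74543626]
```

It is home against the foot stop: about 8 N, and the TCP at the predicted x. Opening and withdrawing.

Request:
jog_arm:
  deltas: [0,0,0,0,0,0,1,0,0,0,0,0,0,1,0,0,0,0,0,0,1,0,0,-0.005,0,0,0,1,0,0,-0.04,0,0,0,1,0,0,-0.09,0,0,0,1,-0.04,0,-0.14,0,0,0,1,-0.04,0,-0.14,0,0,0,1]

```text
time: 6.5
tool_pos: [0.4396, 0.1496, 0.1818]
tcp_rot: [-3.027, -0.091, -0.761]
wrist_force: [0.6, -0.9, -0.8]
width: 0.999
grip_force: 0.0
```

```bash
cat >> h.py <<'E'
def chk(col,cam="scene"):
    # seated tester's band corners etc: predicted outline of front face top edges drawn on crop
    c=read_camera(cam); k=c["color"].copy()
    q=proj(c,bp(col,np.array([(0,-26,30),(0,26,30),(120,26,30),(120,-26,30),(140,0,15),(120,-26,0)])*.001))
    x,y=(q.mean(0)-45).astype(int); b=cv2.resize(k[y:y+90,x:x+90],(390,390),interpolation=cv2.INTER_CUBIC)
    for u in q: cv2.circle(b,tuple(((u-[x,y]+.5)*390/90).astype(int)),3,(0,255,255),1)
    return b
def cover(col,a,r,pitch,clr=0.,by=0.):
    """TCP pose with shut fingertips touching the cover's outer face at angle a, radius r; pitch = tilt of tool from bed normal (rad)"""
    M,o=bedT(col); d=np.array([-np.cos(a),0,np.sin(a)]); n=np.array([np.sin(a),0,np.cos(a)])
    u=np.array([np.sin(pitch),0,np.cos(pitch)])
    off=.011*abs(np.sin(a-pitch))+clr
    p=np.array([.158,by,.036])+r*d+off*n+u*bot.tip_extent
    X=np.array([np.cos(pitch),0,-np.sin(pitch)]); m=np.c_[X,[0,-1,0],-u]
    return o+M@p, M@m
E
python3 - <<'E'
from h import *
cv2.imwrite("pics/b.png",np.hstack([chk("orange","top"),chk("orange")]))
v=np.radians(28)
# cover pitch: vertical tool -> u in bed frame tilted +28deg towards +x
plan((lambda p:(p[0]+[0.035,0,.06],p[1]))(cover("orange",1.9,.045,v)),cover("orange",1.9,.045,v,.01))
E
```

```text
t 6.6 pos [0.4402 0.1497 0.1805] F [ 0.9 -0.6 -0.5] w 0.997 q [ 0.38 -0.38  2.42 -0.24  0.65  2.04]
[0.2448, 0.0019, 0.0421] [-0.2, -28.2, 0.0]
[0.1951, -0.0, 0.0817] [-0.2, -28.2, 0.0]
```

View pics/b.png

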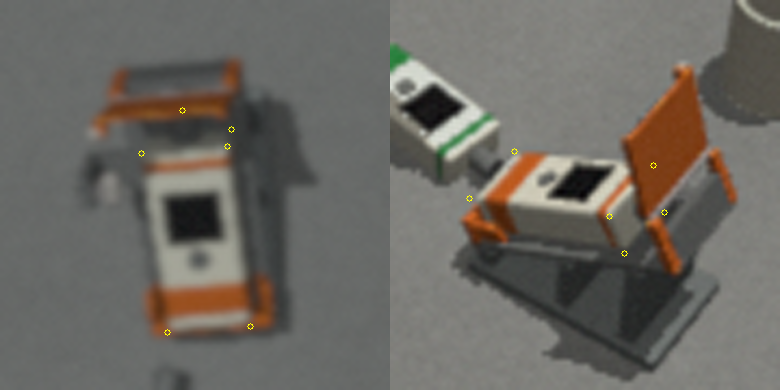

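The orange tester lies between the cheeks, mouthpiece uphill. In the top view the mouth edge is at about (147–230,152), close to the prediction. I'll check numerically by casting the face pixels onto the bed's z = 30 mm plane.

```bash
cat >> h.py <<'E'
def seat(col):
    M,o=bedT(col); c=read_camera("top"); h=cv2.cvtColor(c["color"],cv2.COLOR_BGR2HSV)
    w=cv2.inRange(h,(0,0,140),(180,75,255)); 
    v,u=np.where(w); uv=np.c_[u,v].astype(float)
    d=np.c_[(uv[:,0]-c["cx"])/c["fx"],(uv[:,1]-c["cy"])/c["fy"],np.ones(len(uv))]@R.from_rotvec(c["attitude"]).as_matrix().T
    O=np.array(c["origin"]); n=M[:,2]; t=((o+n*.03-O)@n)/(d@n); P=(O+d*t[:,None]-o)@M
    k=(P[:,0]>-.02)&(P[:,0]<.14)&(abs(P[:,1])<.038)
    r=cv2.minAreaRect((P[k,:2]*1000).astype(np.float32)); print(col,"rect",r, "x",P[k,0].min().round(4),P[k,0].max().round(4),"y",P[k,1].min().round(4),P[k,1].max().round(4), k.sum())
E
python3 - <<'E'
from h import *
seat("orange")
E
```

```text
orange rect ((60.282745361328125, -0.08073806762695312), (114.46638488769531, 47.056678771972656), 0.3027237057685852) x 0.0031 0.1175 y -0.0237 0.0237 300
```

```bash
python3 - <<'E'
from h import *
v=np.radians(28)
p,M=cover("orange",1.9,.045,v,.015); print(p)
q=p+[0,0,.085]; s=readout.read_state()["tool_pos"]
plan((np.array([s[0]+.02,s[1],q[2]]),M),(q,M),(p,M))
E
```

```text
[0.65522736 0.16310725 0.20149848]
t 6.65 pos [0.4409 0.1498 0.1799] F [-0.1  0.3  0.9] w 0.999 q [ 0.38 -0.38  2.42 -0.24  0.64  2.04]
[0.068, 0.0009, -0.0846] [-0.2, -28.2, 0.0]
[0.2396, -0.0003, 0.0074] [-0.2, -28.2, 0.0]
[0.1995, -0.0, 0.0823] [-0.2, -28.2, 0.0]
```

Request:
jog_arm:
  deltas: [0.068,0,-0.085,-0.2,-28.2,0,-1,0.068,0,-0.085,-0.2,-28.2,0,-1,0.068,0,-0.085,-0.2,-28.2,0,-1,0.2396,0,0.0074,-0.2,-28.2,0,-1,0.2396,0,0.0074,-0.2,-28.2,0,-1,0.2396,0,0.0074,-0.2,-28.2,0,-1,0.2396,0,0.0074,-0.2,-28.2,0,-1,0.2396,0,0.0074,-0.2,-28.2,0,-1]
  squeeze: 20

```text
time: 7.45
tool_pos: [0.661, 0.1617, 0.2791]
tcp_rot: [3.138, 0.092, -0.011]
wrist_force: [-0.9, 0.8, -0.4]
width: 0.002
grip_force: 0.0
```

```bash
python3 - <<'E'
from h import *
v=np.radians(28)
p,M=cover("orange",1.9,.045,v,.015)
plan((p+[0,0,.085],M),(p,M))
E
```

```text
t 7.45 pos [0.661  0.1617 0.2791] F [-0.9  0.8 -0.4] w 0.002 q [ 0.2   0.26  1.55 -0.    1.34  1.72]
[-0.0057, -0.0017, -0.0074] [0.1, 0.4, -0.1]
[-0.0051, -0.0019, 0.0776] [0.1, 0.4, -0.1]
```

Request:
jog_arm:
  deltas: [-0.005,-0.002,0.045,0,0,0,-1,-0.005,-0.002,0.0776,0,0,0,-1,-0.005,-0.002,0.0776,0,0,0,-1]

```text
time: 7.75
tool_pos: [0.6462, 0.1628, 0.1989]
tcp_rot: [3.137, 0.094, -0.026]
wrist_force: [-0.3, -0.2, -0.8]
width: -0.004
grip_force: 0.0
```

```bash
python3 - <<'E'
from h import *
v=np.radians(28)
plan(*[cover("orange",a,.047,min(v,max(0,(a-.3)*v/.9)),-.001) for a in (1.9,1.7,1.5,1.3,1.1,.9,.7,.5,.35)])
E
```

```text
t 7.75 pos [0.6462 0.1628 0.1989] F [-0.3 -0.2 -0.8] w -0.004 q [ 0.21  0.29  1.66 -0.    1.21  1.72]
[-0.0072, 0.0003, -0.0019] [0.2, 1.0, -0.1]
[-0.0172, 0.0003, -0.001] [0.2, 1.0, -0.1]
[-0.0273, 0.0003, 0.0022] [0.2, 1.0, -0.1]
[-0.0366, 0.0003, 0.0077] [0.2, 1.0, -0.1]
[-0.0452, 0.0003, 0.015] [0.2, 4.1, -0.0]
[-0.0528, 0.0003, 0.0237] [0.2, 10.3, -0.0]
[-0.0585, 0.0002, 0.0337] [0.2, 16.5, -0.0]
[-0.0619, 0.0002, 0.0445] [0.2, 22.7, -0.0]
[-0.063, 0.0002, 0.0529] [0.2, 27.4, -0.0]
```

Request:
jog_arm:
  deltas: [-0.0172,0,-0.001,0,1,0,-1,-0.0273,0,0.002,0,1,0,-1,-0.0366,0,0.0077,0,1,0,-1,-0.0452,0,0.015,0,4.1,0,-1,-0.0528,0,0.0237,0,10.3,0,-1,-0.0585,0,0.0337,0,16.5,0,-1,-0.0619,0,0.0445,0,22.7,0,-1,-0.0619,0,0.0445,0,22.7,0,-1]

```text
time: 8.55
tool_pos: [0.5815, 0.1588, 0.1579]
tcp_rot: [-3.074, -0.095, -0.598]
wrist_force: [-0.9, -0.9, -0.2]
width: 0.003
grip_force: 0.0
```

```bash
python3 - <<'E'
from h import *
cv2.imwrite("pics/c.png",np.hstack([chk("orange","top"),chk("orange")]))
plan(*[cover("orange",a,.05,0,-.001) for a in (.4,.3,.25,.2,.15,.1,.05)])
E
```

```text
t 8.65 pos [0.5882 0.1603 0.1637] F [ 0.  -0.1  0.7] w 0.003 q [ 0.27  0.    2.11 -0.13  0.65  1.87]
[-0.014, 0.0013, 0.0093] [0.0, 5.5, 0.0]
[-0.0158, 0.0012, 0.015] [0.0, 5.5, 0.0]
[-0.0164, 0.0012, 0.018] [0.0, 5.5, 0.0]
[-0.0169, 0.0012, 0.021] [0.0, 5.5, 0.0]
[-0.0172, 0.0012, 0.024] [0.0, 5.5, 0.0]
[-0.0173, 0.0012, 0.0271] [0.0, 5.5, 0.0]
[-0.0172, 0.0012, 0.0301] [0.0, 5.5, 0.0]
```

View pics/c.png

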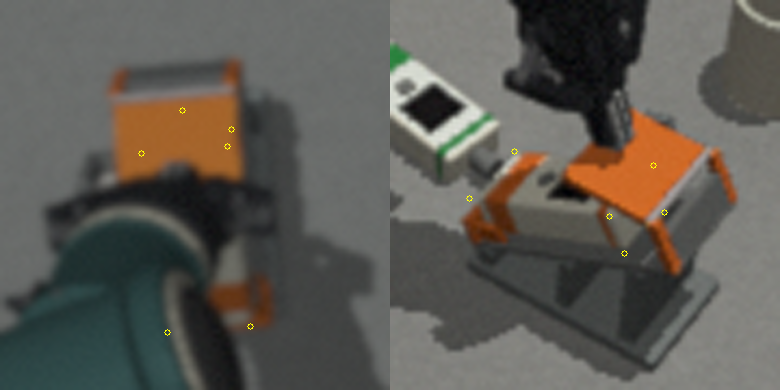

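The cover has followed the fingers down to about 0.5 rad, with the fingertips on its outer face near the free edge. Continuing to the catch.

Request:
jog_arm:
  deltas: [-0.014,0,0.009,0,5.5,0,-1,-0.0158,0,0.015,0,5.5,0,-1,-0.0164,0,0.018,0,5.5,0,-1,-0.0169,0,0.021,0,5.5,0,-1,-0.0172,0,0.024,0,5.5,0,-1,-0.0172,0,0.024,0,5.5,0,-1]

```text
time: 9.25
tool_pos: [0.5848, 0.1601, 0.1365]
tcp_rot: [-3.032, -0.091, -0.76]
wrist_force: [0.1, 0.6, 0.9]
width: -0.004
grip_force: 0.0
```

```bash
python3 - <<'E'
from h import *
plan(*[cover("orange",a,.05,0,-.001) for a in (.1,.05,.02)])
s=readout.read_state(); M,o=bedT("orange"); print(M.T@s["wrist_force"],M.T@(s["tool_pos"]-o))
E
```

```text
t 9.25 pos [0.5848 0.1601 0.1365] F [0.1 0.6 0.9] w -0.004 q [ 0.28 -0.    2.21 -0.23  0.47  1.98]
[-0.004, 0.0013, 0.0028] [0.0, -0.1, -0.1]
[-0.0042, 0.0013, 0.0058] [0.0, -0.1, -0.1]
[-0.0043, 0.0013, 0.0077] [0.0, -0.1, -0.1]
[0.57203879 0.57130118 0.69615576] [0.11222908 0.00134291 0.06090707]
```

Request:
jog_arm:
  deltas: [-0.004,0.001,0.002,0,0,0,-1,-0.004,0.001,0.004,0,0,0,-1,-0.004,0.001,0.005,0,0,0,-1,-0.004,0.001,0.006,0,0,0,-1,-0.004,0.001,0.007,0,0,0,-1,-0.004,0.001,0.007,0,0,0,-1]

```text
time: 9.85
tool_pos: [0.5813, 0.1586, 0.1256]
tcp_rot: [-3.034, -0.092, -0.756]
wrist_force: [-0.7, 0.1, -0.0]
width: 0.001
grip_force: 0.0
```

```bash
python3 - <<'E'
from h import *
plan()
s=readout.read_state(); M,o=bedT("orange"); print(M.T@s["wrist_force"],M.T@(s["tool_pos"]-o))
E
```

```text
t 9.85 pos [0.5813 0.1586 0.1256] F [-0.7  0.1 -0. ] w 0.001 q [ 0.28  0.01  2.22 -0.24  0.45  1.99]
[-0.59971245  0.16514523  0.28770815] [1.03973289e-01 3.89976655e-05 5.30266471e-02]
```

Request:
jog_arm:
  deltas: [0,0,0.001,0,0,0,-1,0,0,0.002,0,0,0,-1,0,0,0.003,0,0,0,-1,0,0,0.003,0,0,0,-1]

```text
time: 10.25
tool_pos: [0.5824, 0.159, 0.1246]
tcp_rot: [-3.034, -0.091, -0.756]
wrist_force: [-13.9, -0.6, 13.3]
width: 0.003
grip_force: 9.1
```

```bash
python3 - <<'E'
from h import *
plan()
s=readout.read_state(); M,o=bedT("orange"); print(M.T@s["wrist_force"],M.T@(s["tool_pos"]-o))
E
```

```text
t 10.25 pos [0.5824 0.159  0.1246] F [-13.9  -0.6  13.3] w 0.003 q [ 0.28  0.01  2.22 -0.24  0.45  1.99]
[-6.06829179  0.23486347 18.29528349] [0.10448166 0.00030723 0.05161794]
```

18 N at the shut height, well past the catch force. Lifting off to verify, then on to the blue tester.

Request:
jog_arm:
  deltas: [0,0,-0.05,0,0,0,-1,-0.02,0,-0.1,0,0,0,1,-0.06,0.04,-0.1,0,0,0,1,-0.1,0.08,-0.1,0,0,0,1,-0.1,0.12,-0.1,0,0,0,1,-0.1,0.12,-0.1,0,0,0,1]

```text
time: 10.85
tool_pos: [0.4532, 0.0275, 0.1635]
tcp_rot: [-3.035, -0.085, -0.756]
wrist_force: [0.4, -0.9, -0.1]
width: 0.848
grip_force: 0.0
```

```bash
cat >> h.py <<'E'
def lid(col):
    M,o=bedT(col); c=read_camera("top"); w=mask(c["color"],col); v,u=np.where(w)
    d=np.c_[(u-c["cx"])/c["fx"],(v-c["cy"])/c["fy"],np.ones(len(u))]@R.from_rotvec(c["attitude"]).as_matrix().T
    O=np.array(c["origin"]); n=M[:,2]; t=((o+n*.036-O)@n)/(d@n); P=(O+d*t[:,None]-o)@M
    k=(P[:,0]>.06)&(P[:,0]<.2)&(abs(P[:,1])<.05); P=P[k]*1000
    print(col,"lid x",np.percentile(P[:,0],[1,99]).round(1),"y",np.percentile(P[:,1],[1,99]).round(1),len(P))
E
python3 - <<'E'
from h import *
lid("orange"); print(testers(read_camera("top")).get("blue"))
cv2.imwrite("pics/d.png",np.hstack([chk("orange","top"),chk("orange")]))
plan(onT(.4246,-.0236,-27.6,-.010,.10),onT(.4246,-.0236,-27.6,-.010,.027))
E
```

```text
orange lid x [ 93.6 169.1] y [-36.3  35.5] 651
None
t 11.05 pos [0.4557 0.0308 0.1654] F [ 0.3 -0.5  0.7] w 1.002 q [-0.01 -0.4   2.46  0.06  0.6   1.46]
[-0.0686, 0.0473, 0.0376] [-7.6, -27.4, 30.4]
[-0.103, 0.0473, 0.102] [-7.6, -27.4, 30.4]
```

View pics/d.png

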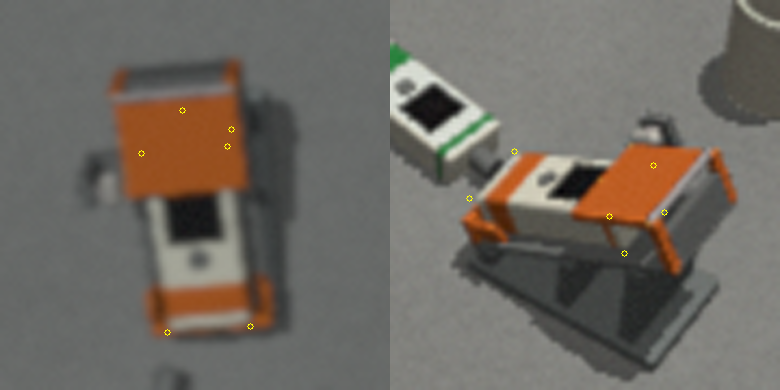

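The orange cover lies flat and parallel over the tester, with its free edge at bed x ≈ 95 mm (96 expected when shut). Next, the blue tester.

Request:
jog_arm:
  deltas: [-0.0686,0.0473,0.0376,-7.6,-27.4,30.4,1,-0.0686,0.0473,0.0376,-7.6,-27.4,30.4,1,-0.0686,0.0473,0.0376,-7.6,-27.4,30.4,1,-0.0686,0.0473,0.0376,-7.6,-27.4,30.4,1,-0.0686,0.0473,0.0376,-7.6,-27.4,30.4,1,-0.0686,0.0473,0.0376,-7.6,-27.4,30.4,1,-0.0686,0.0473,0.0376,-7.6,-27.4,30.4,1]

```text
time: 11.75
tool_pos: [0.416, -0.018, 0.0993]
tcp_rot: [3.052, -0.742, -0.0]
wrist_force: [-0.2, 0.5, -0.2]
width: 1.001
grip_force: 0.0
```

```bash
python3 - <<'E'
from h import *
plan(onT(.4246,-.0236,-27.6,-.010,.10),onT(.4246,-.0236,-27.6,-.010,.025))
E
```

```text
t 11.75 pos [ 0.416  -0.018   0.0993] F [-0.2  0.5 -0.2] w 1.001 q [-0.1  -0.08  2.28 -0.    0.95  1.95]
[0.0002, 0.001, -0.0007] [0.1, -0.0, 0.3]
[0.0002, 0.0009, 0.0743] [0.1, -0.0, 0.3]
```

Request:
jog_arm:
  deltas: [0,0.001,0.04,0,0,0,1,0,0.001,0.074,0,0,0,1,0,0.001,0.074,0,0,0,1,0,0.001,0.074,0,0,0,-1,0,0.001,0.074,0,0,0,-1,0,0.001,0.074,0,0,0,-1,0,0.001,0.074,0,0,0,-1,0,0.001,0.074,0,0,0,-1]
  squeeze: 35

```text
time: 12.55
tool_pos: [0.417, -0.0199, 0.0278]
tcp_rot: [-3.051, 0.748, -0.005]
wrist_force: [-1.2, 0.9, 8.1]
width: 0.594
grip_force: 38.1
```

```bash
python3 - <<'E'
from h import *
plan(onB("blue",.058,0,.12))
E
```

```text
t 12.55 pos [ 0.417  -0.0199  0.0278] F [-1.2  0.9  8.1] w 0.594 q [-0.11  0.04  2.33 -0.    0.77  1.95]
[0.1645, 0.0875, -0.1349] [7.9, 27.0, -31.8]
```

Request:
jog_arm:
  deltas: [0,0,-0.05,0,0,0,-1,0,0,-0.1,0,0,0,-1,0.06,0.03,-0.135,7.9,27,-31.8,-1,0.1,0.06,-0.135,7.9,27,-31.8,-1,0.1645,0.0875,-0.135,7.9,27,-31.8,-1,0.1645,0.0875,-0.135,7.9,27,-31.8,-1,0.1645,0.0875,-0.135,7.9,27,-31.8,-1,0.1645,0.0875,-0.135,7.9,27,-31.8,-1]

```text
time: 13.35
tool_pos: [0.5213, -0.175, 0.1621]
tcp_rot: [-3.03, -0.123, -0.745]
wrist_force: [-0.5, 0.8, -1.7]
width: 0.599
grip_force: 38.4
```

Request:
jog_arm:
  deltas: [0,0,0,0,0,0,-1,0,0,0,0,0,0,-1]

```text
time: 13.55
tool_pos: [0.5193, -0.1728, 0.1603]
tcp_rot: [-3.029, -0.113, -0.734]
wrist_force: [0.8, 0.3, -2.3]
width: 0.6
grip_force: 38.4
```

```bash
python3 - <<'E'
from h import *
plan(onB("blue",.058,0,.06),onB("blue",.058,0,.031))
E
```

```text
t 13.55 pos [ 0.5193 -0.1728  0.1603] F [ 0.8  0.3 -2.3] w 0.6 q [-0.53 -0.13  2.27  0.45  0.65  0.66]
[0.0044, 0.0008, 0.0586] [0.0, 0.7, -0.6]
[0.0048, 0.0008, 0.0876] [0.0, 0.7, -0.6]
```

Request:
jog_arm:
  deltas: [0.0046,0.001,0.04,0,0.7,-0.6,-1,0.0046,0.001,0.07,0,0.7,-0.6,-1,0.0046,0.001,0.082,0,0.7,-0.6,-1,0.0048,0.001,0.0876,0,0.7,-0.6,-1,0.0048,0.001,0.0876,0,0.7,-0.6,-1]

```text
time: 14.05
tool_pos: [0.5649, -0.1693, 0.0848]
tcp_rot: [-3.025, -0.135, -0.755]
wrist_force: [0.4, -0.5, -1.8]
width: 0.592
grip_force: 38.3
```

```bash
python3 - <<'E'
from h import *
plan(onB("blue",.056,0,.027), onB("blue",.050,0,.027))
E
```

```text
t 14.05 pos [ 0.5649 -0.1693  0.0848] F [ 0.4 -0.5 -1.8] w 0.592 q [-0.47  0.07  2.25  0.59  0.47  0.53]
[-0.0034, 0.0005, 0.0036] [-0.1, -0.0, 0.2]
[-0.0094, 0.0004, 0.0036] [-0.1, -0.0, 0.2]
```

Request:
jog_arm:
  deltas: [-0.002,0,0.002,0,0,0,-1,-0.003,0,0.0035,0,0,0,-1,-0.005,0,0.0035,0,0,0,-1,-0.008,0,0.0035,0,0,0,-1,-0.0105,0,0.0035,0,0,0,-1,-0.0115,0,0.0035,0,0,0,-1,-0.0125,0,0.0035,0,0,0,-1,-0.0125,0,0.0035,0,0,0,-1]

```text
time: 14.85
tool_pos: [0.5594, -0.1713, 0.0799]
tcp_rot: [-3.024, -0.131, -0.769]
wrist_force: [12.2, 7.2, 0.4]
width: 0.603
grip_force: 37.9
```

```bash
python3 - <<'E'
from h import *
plan(onB("blue",.050,0,.027))
s=readout.read_state(); print(bedT("blue")[0].T@s["wrist_force"])
E
```

```text
t 14.85 pos [ 0.5594 -0.1713  0.0799] F [12.2  7.2  0.4] w 0.603 q [-0.49  0.06  2.27  0.62  0.46  0.48]
[-0.0021, -0.0011, 0.0019] [0.1, -0.5, 0.1]
[11.4774515   6.1572342  -5.60230425]
```

11 N against the stop, but also a 6 N sideways force: the tail seems to rub the −y cheek. I'll back off 4 mm, shift 2.5 mm to +y and slide down again.

Request:
jog_arm:
  deltas: [0.004,-0.0025,-0.001,0,0,0,-1,0.004,-0.0025,-0.001,0,0,0,-1,0.004,-0.0025,0.002,0,0,0,-1,0,-0.0025,0.002,0,0,0,-1,-0.002,-0.0025,0.002,0,0,0,-1,-0.003,-0.0025,0.002,0,0,0,-1,-0.003,-0.0025,0.002,0,0,0,-1]

```text
time: 15.55
tool_pos: [0.5598, -0.169, 0.0788]
tcp_rot: [-3.022, -0.131, -0.774]
wrist_force: [18.5, 11.8, 7.4]
width: 0.604
grip_force: 38.9
```

```bash
python3 - <<'E'
from h import *
plan(onB("blue",.050,0,.027))
s=readout.read_state(); print(bedT("blue")[0].T@s["wrist_force"])
E
```

```text
t 15.55 pos [ 0.5598 -0.169   0.0788] F [18.5 11.8  7.4] w 0.604 q [-0.48  0.06  2.27  0.63  0.45  0.47]
[-0.0021, 0.0011, 0.0006] [0.1, -0.7, 0.1]
[20.59720278 10.224155   -2.6224024 ]
```

Request:
jog_arm:
  deltas: [0.001,0,0,0,0,0,1,0.001,0,0,0,0,0,1,0.001,0,0,0,0,0,1,0.001,0,-0.005,0,0,0,1,0,0,-0.04,0,0,0,1,0,0,-0.09,0,0,0,1,-0.04,0,-0.14,0,0,0,1,-0.04,0,-0.14,0,0,0,1]

```text
time: 16.35
tool_pos: [0.4507, -0.178, 0.1799]
tcp_rot: [-3.028, -0.134, -0.761]
wrist_force: [0.5, -0.5, -0.6]
width: 1.0
grip_force: 0.0
```

```bash
python3 - <<'E'
from h import *
seat("blue"); plan()
cv2.imwrite("pics/e.png",np.hstack([chk("blue","top"),chk("blue")]))
E
```

```text
blue rect ((60.03229522705078, 1.293191909790039), (45.659664154052734, 109.73219299316406), 88.14395904541016) x 0.0051 0.1147 y -0.0223 0.0245 242
t 16.4 pos [ 0.4502 -0.178   0.1795] F [0.5 0.4 0.1] w 1.004 q [-0.64 -0.29  2.36  0.48  0.75  0.54]
```

View pics/e.png

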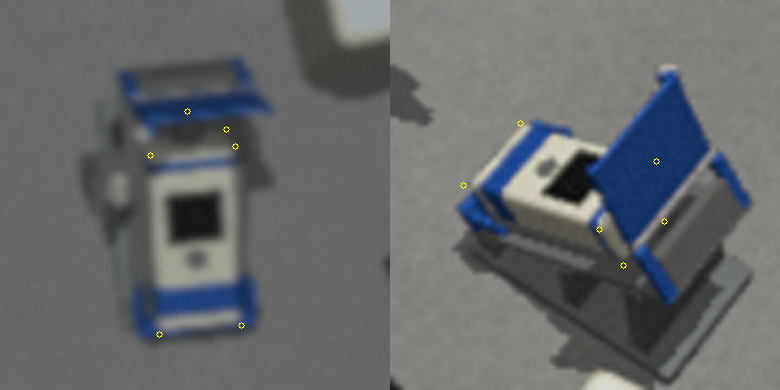

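The blue tester lies in its cradle, mouthpiece uphill. Cast onto the face plane its centre is x ≈ 60, y ≈ +1 mm, with yaw about 2° off, which is within tolerance. The sideways force came from my blue bed estimate being about 1.5 mm off in y, so I'm correcting it. Now the blue cover, the same way.

```bash
echo 'BED["blue"]=(.527,-.1715,4.5)' >> h.py; python3 - <<'E'
from h import *
seat("blue")
v=np.radians(28)
p,M=cover("blue",1.9,.045,v,.015); print(p)
q=p+[0,0,.085]; s=readout.read_state()["tool_pos"]
plan((np.array([s[0]+.02,s[1],q[2]]),M),(q,M),(p,M))
E
```

```text
blue rect ((59.8988037109375, 0.06171607971191406), (45.63719940185547, 109.74246978759766), 88.4981918334961) x 0.0049 0.1146 y -0.0233 0.0232 247
[ 0.66755571 -0.16043803  0.20149848]
t 16.55 pos [ 0.4522 -0.1776  0.1774] F [0.9 0.1 0.1] w 1.004 q [-0.64 -0.28  2.36  0.48  0.75  0.54]
[0.0689, 0.002, -0.0869] [-0.0, -28.1, 0.5]
[0.2419, 0.0018, 0.0054] [-0.0, -28.1, 0.5]
[0.2019, 0.0016, 0.0804] [-0.0, -28.1, 0.5]
```

Request:
jog_arm:
  deltas: [0.069,0.002,-0.087,0,-28.1,0.5,-1,0.069,0.002,-0.087,0,-28.1,0.5,-1,0.069,0.002,-0.087,0,-28.1,0.5,-1,0.242,0.002,0.0054,0,-28.1,0.5,-1,0.242,0.002,0.0054,0,-28.1,0.5,-1,0.242,0.002,0.0054,0,-28.1,0.5,-1,0.242,0.002,0.0054,0,-28.1,0.5,-1,0.242,0.002,0.0054,0,-28.1,0.5,-1]
  squeeze: 20

```text
time: 17.35
tool_pos: [0.673, -0.158, 0.2806]
tcp_rot: [-3.136, -0.131, 0.007]
wrist_force: [-0.1, -0.8, -0.7]
width: -0.0
grip_force: 0.0
```

Request:
jog_arm:
  deltas: [0,0,0,0,0,0,-1,0,0,0,0,0,0,-1]

```text
time: 17.55
tool_pos: [0.6673, -0.1597, 0.2851]
tcp_rot: [-3.138, -0.126, 0.005]
wrist_force: [0.3, -0.4, 0.4]
width: 0.004
grip_force: 0.0
```

```bash
python3 - <<'E'
from h import *
v=np.radians(28)
p,M=cover("blue",1.9,.045,v,.015)
plan((p+[0,0,.085],M),(p,M))
E
```

```text
t 17.55 pos [ 0.6673 -0.1597  0.2851] F [ 0.3 -0.4  0.4] w 0.004 q [-0.27  0.27  1.53  0.    1.35  1.22]
[0.0002, 0.0008, -0.0014] [-0.1, 0.2, 0.1]
[0.0004, 0.0009, 0.0835] [-0.1, 0.2, 0.1]
```

Request:
jog_arm:
  deltas: [0,0.001,0.045,0,0,0,-1,0,0.001,0.083,0,0,0,-1,0,0.001,0.083,0,0,0,-1,0,0.001,0.083,0,0,0,-1]

```text
time: 17.95
tool_pos: [0.6667, -0.1611, 0.2039]
tcp_rot: [-3.138, -0.125, 0.003]
wrist_force: [0.4, -0.2, 0.2]
width: -0.001
grip_force: 0.0
```

```bash
python3 - <<'E'
from h import *
v=np.radians(28)
plan(*[cover("blue",a,.047,min(v,max(0,(a-.3)*v/.9)),-.001) for a in (1.9,1.7,1.5,1.3,1.1,.9,.7,.5,.35)])
E
```

```text
t 17.95 pos [ 0.6667 -0.1611  0.2039] F [ 0.4 -0.2  0.2] w -0.001 q [-0.27  0.31  1.62  0.    1.21  1.22]
[-0.0152, -0.0006, 0.003] [-0.1, 0.1, 0.0]
[-0.0253, -0.0006, 0.0037] [-0.1, 0.1, 0.0]
[-0.0354, -0.0006, 0.0068] [-0.1, 0.1, 0.0]
[-0.0448, -0.0006, 0.0121] [-0.1, 0.1, 0.0]
[-0.0535, -0.0006, 0.0193] [-0.1, 3.2, 0.0]
[-0.0613, -0.0006, 0.0279] [-0.1, 9.4, 0.0]
[-0.0671, -0.0006, 0.0378] [-0.1, 15.7, 0.0]
[-0.0707, -0.0006, 0.0486] [-0.1, 21.9, 0.0]
[-0.0718, -0.0006, 0.0569] [-0.1, 26.5, 0.0]
```

Request:
jog_arm:
  deltas: [-0.0152,0,0.003,0,0,0,-1,-0.0253,0,0.0037,0,0,0,-1,-0.0354,0,0.0068,0,0,0,-1,-0.0448,0,0.012,0,0,0,-1,-0.0535,0,0.0193,0,3.2,0,-1,-0.0613,0,0.0279,0,9.4,0,-1,-0.0671,0,0.0378,0,15.7,0,-1,-0.0707,0,0.0486,0,21.9,0,-1]

```text
time: 18.75
tool_pos: [0.5974, -0.167, 0.1562]
tcp_rot: [-3.067, -0.123, -0.603]
wrist_force: [1.0, 0.8, 0.1]
width: -0.001
grip_force: 0.2
```

Request:
jog_arm:
  deltas: [0,0,0,0,0,0,-1,0,0,0,0,0,0,-1]

```text
time: 18.95
tool_pos: [0.5967, -0.1668, 0.1551]
tcp_rot: [-3.067, -0.121, -0.589]
wrist_force: [1.2, -0.8, 1.2]
width: 0.004
grip_force: 0.0
```

```bash
python3 - <<'E'
from h import *
plan(*[cover("blue",a,.05,0,-.001) for a in (.4,.3,.25,.2,.15,.1,.05)])
lid("blue")
E
```

```text
t 18.95 pos [ 0.5967 -0.1668  0.1551] F [ 1.2 -0.8  1.2] w 0.004 q [-0.41  0.05  2.08  0.27  0.69  0.9 ]
[-0.0069, -0.0008, 0.003] [-0.1, 6.3, -0.0]
[-0.0086, -0.0007, 0.0088] [-0.1, 6.3, -0.0]
[-0.0092, -0.0007, 0.0117] [-0.1, 6.3, -0.0]
[-0.0096, -0.0007, 0.0147] [-0.1, 6.3, -0.0]
[-0.0099, -0.0007, 0.0178] [-0.1, 6.3, -0.0]
[-0.0099, -0.0007, 0.0208] [-0.1, 6.3, -0.0]
[-0.0098, -0.0007, 0.0239] [-0.1, 6.3, -0.0]
blue lid x [103.2 170.6] y [-36.3  37. ] 499
```

The cover has followed. Pressing down slowly.

Request:
jog_arm:
  deltas: [-0.0069,-0.001,0.003,0,6.3,0,-1,-0.0086,-0.001,0.0088,0,6.3,0,-1,-0.0092,-0.001,0.0117,0,6.3,0,-1,-0.0096,-0.001,0.0147,0,6.3,0,-1,-0.0099,-0.001,0.0178,0,6.3,0,-1,-0.0099,-0.001,0.0208,0,6.3,0,-1,-0.0099,-0.001,0.0225,0,6.3,0,-1,-0.0099,-0.001,0.0225,0,6.3,0,-1]

```text
time: 19.8
tool_pos: [0.5982, -0.1659, 0.1312]
tcp_rot: [-3.026, -0.122, -0.76]
wrist_force: [0.1, 0.3, 0.5]
width: 0.006
grip_force: 0.0
```

```bash
python3 - <<'E'
from h import *
plan()
s=readout.read_state(); M,o=bedT("blue"); print(M.T@s["wrist_force"],M.T@(s["tool_pos"]-o))
E
```

```text
t 19.8 pos [ 0.5982 -0.1659  0.1312] F [0.1 0.3 0.5] w 0.006 q [-0.44  0.05  2.17  0.47  0.54  0.7 ]
[0.31587489 0.31817524 0.38926907] [ 1.10522815e-01 -2.62428389e-06  5.58312456e-02]
```

Request:
jog_arm:
  deltas: [-0.003,0,0.001,0,0,0,-1,-0.003,0,0.002,0,0,0,-1,-0.003,0,0.003,0,0,0,-1,-0.003,0,0.004,0,0,0,-1,-0.003,0,0.005,0,0,0,-1,-0.003,0,0.005,0,0,0,-1]

```text
time: 20.4
tool_pos: [0.596, -0.1657, 0.1254]
tcp_rot: [-3.025, -0.122, -0.759]
wrist_force: [-8.4, 0.1, 8.9]
width: 0.001
grip_force: 5.7
```

```bash
python3 - <<'E'
from h import *
plan()
s=readout.read_state(); M,o=bedT("blue"); print(M.T@s["wrist_force"],M.T@(s["tool_pos"]-o))
E
```

```text
t 20.4 pos [ 0.596  -0.1657  0.1254] F [-8.4  0.1  8.9] w 0.001 q [-0.44  0.05  2.17  0.48  0.53  0.68]
[-3.14164021  0.80260589 11.79834616] [0.10589567 0.00040703 0.0517315 ]
```

Request:
jog_arm:
  deltas: [0,0,0.001,0,0,0,-1,0,0,0.0015,0,0,0,-1,0,0,0.0015,0,0,0,-1]

```text
time: 20.7
tool_pos: [0.5962, -0.1656, 0.1249]
tcp_rot: [-3.025, -0.123, -0.759]
wrist_force: [-17.8, -0.1, 17.4]
width: -0.002
grip_force: 12.1
```

Request:
jog_arm:
  deltas: [0,0,-0.05,0,0,0,-1,-0.02,0,-0.1,0,0,0,-1,-0.07,0,-0.13,0,0,0,-1,-0.12,0,-0.15,0,0,0,-1,-0.12,0,-0.15,0,0,0,-1,-0.12,0,-0.15,0,0,0,-1]

```text
time: 21.3
tool_pos: [0.4191, -0.1799, 0.1985]
tcp_rot: [-3.027, -0.117, -0.759]
wrist_force: [-0.5, -0.4, -0.8]
width: -0.005
grip_force: 0.0
```

```bash
python3 - <<'E'
from h import *
plan(); lid("blue"); lid("orange")
c=read_camera("top"); w=lambda col:None
for col in("blue","orange"):
    M,o=bedT(col); m=mask(c["color"],col); h=cv2.cvtColor(c["color"],cv2.COLOR_BGR2HSV)
    m=cv2.inRange(h,(0,0,140),(180,75,255)); v,u=np.where(m)
    d=np.c_[(u-c["cx"])/c["fx"],(v-c["cy"])/c["fy"],np.ones(len(u))]@R.from_rotvec(c["attitude"]).as_matrix().T
    O=np.array(c["origin"]); n=M[:,2]; P=(O+d*(((o+n*.03-O)@n)/(d@n))[:,None]-o)@M
    k=(P[:,0]>-.02)&(P[:,0]<.09)&(abs(P[:,1])<.036); P=P[k]*1000
    print(col,"white x min",P[:,0].min().round(1),"y at tail",P[P[:,0]<35][:,1].min().round(1),P[P[:,0]<35][:,1].max().round(1),"y upper",P[P[:,0]>60][:,1].min().round(1),P[P[:,0]>60][:,1].max().round(1))
E
```

```text
t 21.3 pos [ 0.4191 -0.1799  0.1985] F [-0.5 -0.4 -0.8] w -0.005 q [-0.71 -0.38  2.38  0.47  0.83  0.52]
blue lid x [ 93.  170.5] y [-34.1  37. ] 621
orange lid x [ 93.6 170.3] y [-36.4  35.5] 651
blue white x min 4.9 y at tail -19.4 18.4 y upper -23.3 22.7
orange white x min 3.4 y at tail -20.8 21.9 y upper -21.9 23.3
```

Both lids measure alike (free edge about 93 mm) and both testers are seated. Handing in.

```bash
python3 -c "
from workcell import finish_job
print(finish_job())"
```

```text
the job is handed in; nothing more can be done
None
```

The job is handed in with no verdict shown: by my camera and force readings, the blue and orange testers are seated mouthpiece-up against their foot stops and both covers are shut, and I saw no contact with anything else on the desk.

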